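Space the second well plate on the cooling rack

ROBOT

A 6-joint arm with a two-finger parallel gripper is mounted at the origin on a cart in front of the work surface, level with it; the furniture and walls round the work are solid. World frame = base frame: x ahead of the robot, y to its left, z up, the work surface at z = 0. Lengths are in m, angles in rad, forces in N, time in s.
With the tool pointing down it reaches from about 0.3 to 0.75 m from the base axis. Payload 8.5 kg.
Tool frame: the origin (TCP) lies at the very end of the fingers, on their centre line; the grasp point (between the pads) lies ctrl.grip_depth behind it (ctrl.grip_depth is the distance from the TCP to the grasp point, in m); z points along the fingers, y is the line along which they close (so a half turn about z gives the same grasp; the last joint's range is limited). The gripper opens to 88 mm and grips with 3 to 60 N. Pads are 18 mm wide; open, the fingers measure 123 mm over their backs; the gripper's body (75 mm by 187 mm) begins 45 mm behind the grasp point.
Start: joints at [0.973, 0.381, 1.297, -0, 1.464, -0.215], TCP at [0.205, 0.51, 0.239] pointing down, gripper open.
Joint ranges: [-3.11, 3.11], [-0.89, 2.33], [0.22, 2.48], [-1.42, 4.56], [0.17, 2.85], [-2.88, 2.88]. Speed limits (rad/s): [2.39, 2.39, 3.14, 3.14, 3.14, 3.14].

INTERFACE

Orientations are given as a unit quaternion [w, x, y, z].
In Python, from cell import ctrl gives the robot as it stands.
- The arm moves only by the tool apply_moves, never from a script. Its argument "steps" is a list of rows, each a list of 3 entries, a list of its own where there are three numbers: the opening in per cent of the stroke, from 0 (shut) to 100 (fully open), then the shift along the tool's x, y, z in mm, then the turn, a rotation vector about the tool's x, y, z in rad. In form: [[gripper, [dx, dy, dz], [ax, ay, az]], ...]. A call has 1 to 12 rows; each row is the pose to reach, as a shift and turn from the pose commanded when the call began, along the tool's axes at that moment; what a row does not reach only later rows make up. A row lasts 1/10 s, in which the tool goes at most 50 mm and 8.59 degrees, less where a joint would pass 70% of its speed; a pose out of reach is approached as far as the arm can. A call with a gripper value outside its range is refused whole. The fingers move at their own pace and stop on an object; "force" is the grip in N (left out, the last holds). Time passes only in rows, so rows that repeat a pose let the fingers close. It gives the time, the measured TCP pose, the force, the opening and the grip force at its end, in the units of the state.
- ctrl.read_state(): the state, without advancing time (a new reading comes with each control period).
- ctrl.camera(name): name is "scene" or "top" or "wrist"; returns (picture, depth): 400x640x3 uint8, red, green, blue; 400x640 float32, m along the optical axis (not along the pixel's ray), 0 where there is no reading.
- ctrl.camera_params(name): a dict with "camera_matrix" (3x3 intrinsics, pixels), "extrinsics" (4x4, takes a point from world to camera coordinates); the wrist camera has in their place "tool_from_camera" (4x4, takes a point from camera to tool coordinates, whose origin is the TCP and whose axes are the flange's). Camera axes: x right, y down, z forward; pixel columns grow to the right and rows downward; lengths in m; the calibration is good to about 2 mm. The wrist camera is an equidistant fisheye: a pixel r from the principal point sees the ray r / f radians off the axis. A picture is of the moment at which its call begins: read the wrist's pose just before it. camera_params takes no time and is no camera call.
- ctrl.finish_job(): hands the job in; it is judged then, once.
Trained networks look in the newest picture that a camera, given by its name, has taken for a name from the list of things; names that differ only in an ending like _2 or _b are one class to them, and where a whole thing is asked for, a point or a joint stands for the part that bears it (a point fixed in the world has none). Each returns a list of dicts, best first, with "conf" (0 to 1); they miss things now and then, are a little off and sometimes report something else, mostly with a low value. They report only what shows in the picture. A call takes as long as a camera call.
- ctrl.find_in(label, camera): "xyz" ([x, y, z] in m, in world coordinates, good to about 4 mm: the middle of the surface that is visible of it).
- ctrl.trace(label, camera): "region" (400x640 bool, what is visible of it).
- ctrl.tip_of(label, camera): "xyz" ([x, y, z] in m, in world coordinates, good to about 4 mm: a listed point, or the origin of a listed thing).
The state is a dict: "clock": time; "joint_pos": joint angles; "qd": joint speeds; "joint_torque": joint torques, N m; "tcp_pos": TCP position; "tool_rot": TCP orientation; "force": force on the tool from outside, world axes, zero at the start; "moment": the same for the moment, N m; "width": opening from 0.0 (shut) to 1.0 (fully open); "gripper_force": force on a finger pad.
Only numpy, scipy, OpenCV 4.12 (cv2) and the standard library are available. Lean on these libraries where they do the work, as an engineer would, in place of code of your own. Each camera call takes 0.05 s, during which the arm holds its last target. There are 200 camera calls.

TASK

Use the orange spacer block to add the second well plate to the cooling rack's narrow rails: step the block from its gap at the end stop over to the other side of the plate already on the rails, standing it across the rails against that plate, then slide the waiting plate (do not lift it) off the blue loading deck along the rails until it just meets the block. Finally take the block out and stand it upright on the green mat, leaving both plates square and level on the rails with equal block-wide gaps, and the orange-capped bottle, the timer and the green-capped vial undisturbed.

Things in the scene. Friction and masses are not known exactly. Their poses are not given: they have to be found in the camera images.
- rack: Fixed cooling rack. Origin: centre of its underside on the worktop; x runs along the row from the blue end stop (-x) to the blue deck (+x), z up. In mm: two 8 wide aluminium rails at y = 40 and -40, tops z = 60, x = -154 to 68. End stop: inner face x = -150, 100 wide, top z = 78. Loading deck: x = 74 to 162, y = -66 to 66, top z = 61. Base 310 x 96, 8 thick.
- plate_a: White well plate with coloured wells that already stands on the rails: 86 mm along its x, 128 along y, 14 high, 48 g, loose. Origin at the centre of its underside; axes start parallel to the rack's. It starts about 22 mm from the end stop's inner face and slides easily: a shove on the block moves it.
- plate_b: Second, identical well plate (86 x 128 x 14 mm, about 40 to 80 g, loose) waiting on the blue deck, up to 5 degrees askew, overhanging the deck's outer end a little. Origin at the centre of its underside, x nearly along the rack's x. Pushed on its outer long edge towards the end stop it slides off the deck, over a 6 mm gap and 1 mm down, onto the rails.
- block_center (a point): Centre of the loose orange spacer block (about 120 g), 31 mm above its underside; 62 mm high. Its x is its thickness, 20 mm all over (the gap it gauges). Foot bar 104 mm along y, 22 high; on it a central upright grip 30 mm along y, from 22 to 62 mm above the underside, to be gripped from above across its 30 mm. Starts across the rails between end stop and first plate, axes as the rack's.
- mat_top (a point): Centre of the top face of the fixed green mat on the worktop where the block is to be parked: 90 mm along its x, 140 mm along its y, 3 mm thick (this point is 3 mm above the worktop).
- bottle: Bystander: glass media bottle with orange cap and pink contents, 70 mm diameter, 142 mm high, origin at the centre of its underside.
- timer: Bystander: white bench timer 66 x 66 x 17 mm, origin at the centre of its underside.
- vial: Bystander: white vial with green cap, 22 mm diameter, 54 mm high, origin at the centre of its underside.

How it is judged:
By the outcome, as a careful person would: the job done as asked, in the order asked, and still so for the second after the job is handed in, with the robot touching nothing.
It also fails if it takes over 64 s, if anything falls off the work surface, if the arm or the gripper's body presses on something with over 40 N, if the wrist force passes 120 N, or if a joint passes its speed limit or range.

## Working session

There is one attempt and no reset: what is moved stays moved. The work goes in short steps, Python scripts to look and compute and a tool call to move; the robot and the scene stay as the last step left them, time stands still between calls to the robot, and variables do not carry over. Pictures are saved under pics/ and viewed, at most 10 in all, crops included, and the job is handed in when it is done.

Besides the shell and the picture viewer there is one more tool, called by a JSON object that holds its "op" and its "data", one argument or row to a line. apply_moves: Moves the arm, as the interface text tells. Its arguments: {"type":"object","properties":{"steps":{"type":"array","items":{"type":"array"}},"force":{"type":"number"}},"required":["steps"]}

```bash
ls; mkdir -p pics; cat > h.py <<'E'
import numpy as np, cv2, json
from cell import ctrl
from scipy.spatial.transform import Rotation as R
def pts(cam, d):
    p=ctrl.camera_params(cam); K=np.array(p["camera_matrix"]); E=np.array(p["extrinsics"])
    v,u=np.mgrid[0:400,0:640]
    c=np.stack([(u-K[0,2])/K[0,0]*d,(v-K[1,2])/K[1,1]*d,d],-1)
    return (c-E[:3,3])@E[:3,:3]
def save(n,im): cv2.imwrite("pics/"+n,np.ascontiguousarray(im[...,::-1]))
E
python3 - <<'E'
from h import *
s=ctrl.read_state(); print(s, ctrl.grip_depth)
im={}
for c in("top","scene"):
    a,d=ctrl.camera(c); save(c+"0.png",a); np.save(c+"0.npy",d); np.save(c+"i.npy",a)
    for l in("rack","plate_a","block_center","mat_top","bottle","timer","vial"):
        print(c,l,[(round(r["conf"],2),np.round(r["xyz"],3).tolist()) for r in ctrl.tip_of(l,c)][:3])
print(ctrl.camera_params("wrist"))
E
```

```text
pics
{'clock': 0.0, 'joint_pos': array([ 9.72699047e-01,  3.81206998e-01,  1.29824566e+00, -3.47978406e-05,
        1.46361525e+00, -2.15310552e-01]), 'qd': array([-1.97807567e-03,  1.03704513e-03,  3.53715605e-05,  9.89959926e-04,
       -6.76416792e-04, -4.13317332e-04]), 'joint_torque': array([ 1.84187345e-03, -4.37909746e+01, -2.24553001e+01,  7.15494761e-02,
        3.52354394e-02, -1.29640212e-04]), 'tcp_pos': array([0.20528232, 0.50995054, 0.23813696]), 'tool_rot': array([-2.75905166e-04,  1.90225109e-01,  9.81740222e-01, -6.84297185e-04]), 'force': array([ 0.17320519, -0.26411978, -0.28317903]), 'moment': array([-0.01142109, -0.02445726, -0.02025957]), 'gripper_force': 0.0, 'width': 0.999569703753685} 0.0187
top rack [(0.77, [0.479, 0.211, 0.0])]
top plate_a [(0.95, [0.49, 0.334, 0.064]), (0.74, [0.472, 0.127, 0.057])]
top block_center [(0.64, [0.477, 0.07, 0.089])]
top mat_top [(0.69, [0.501, -0.339, 0.005]), (0.53, [0.668, -0.262, -0.003])]
top bottle [(0.77, [0.691, 0.356, 0.001])]
top timer [(0.71, [0.427, -0.066, 0.003])]
top vial [(0.66, [0.664, -0.258, -0.004])]
scene 
[... 236 characters left out ...]
3])]
scene bottle [(0.53, [0.689, 0.35, 0.0])]
scene timer [(0.81, [0.42, -0.064, 0.002])]
scene vial [(0.71, [0.482, 0.21, 0.002]), (0.45, [0.664, -0.255, -0.002])]
{'camera_matrix': array([[309.70691629,   0.        , 320.51288935],
       [  0.        , 309.70691629, 198.19797216],
       [  0.        ,   0.        ,   1.        ]]), 'tool_from_camera': array([[ 6.26000027e-06, -9.48871827e-01, -3.15661615e-01,
         8.18093833e-02],
       [ 9.99999984e-01, -5.09658249e-05,  1.73033505e-04,
        -1.74068951e-04],
       [-1.80274572e-04, -3.15661611e-01,  9.48871812e-01,
        -1.46916827e-01],
       [ 0.00000000e+00,  0.00000000e+00,  0.00000000e+00,
         1.00000000e+00]])}
```

View pics/top0.png

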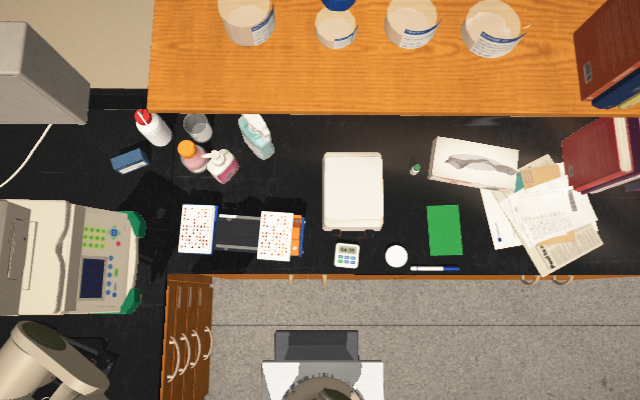

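View pics/scene0.png

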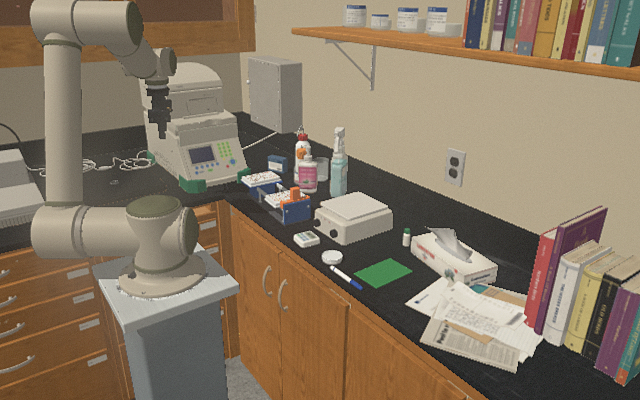

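```bash
python3 - <<'E'
from h import *
for c in("top","scene"):
    d=np.load(c+"0.npy"); im=np.load(c+"i.npy"); P=pts(c,d)
    hsv=cv2.cvtColor(im,cv2.COLOR_RGB2HSV)
    ok=(d>0)
    # block: orange
    o=ok&(hsv[...,0]>5)&(hsv[...,0]<20)&(hsv[...,1]>150)&(hsv[...,2]>100)&(np.linalg.norm(P[...,:2]-[.475,.072],axis=-1)<.09)
    for nm,lo,hi in(("grip top",.115,.13),("foot top",.077,.09)):
        q=P[o&(P[...,2]>lo)&(P[...,2]<hi)]
        if len(q)>10: print(c,nm,len(q),q.mean(0).round(4),cv2.minAreaRect((q[:,:2]*1000).astype(np.float32)))
    for nm,ctr in(("A",(.472,.127)),("B",(.49,.334))):
        w=ok&(P[...,2]>.068)&(P[...,2]<.082)&(np.abs(P[...,0]-ctr[0])<.085)&(np.abs(P[...,1]-ctr[1])<(.05 if nm=="A" else .065))&~o
        q=P[w]; print(c,nm,len(q),q.mean(0).round(4),cv2.minAreaRect((q[:,:2]*1000).astype(np.float32)))
    b=ok&(hsv[...,0]>100)&(hsv[...,0]<125)&(hsv[...,1]>120)
    q=P[b&(P[...,2]>.07)]; 
    q=q[(abs(q[:,0]-.475)<.1)&(q[:,1]<.08)]
    if len(q)>10: print(c,"stop",len(q),q.mean(0).round(4),cv2.minAreaRect((q[:,:2]*1000).astype(np.float32)))
E
```

```text
top grip top 81 [0.475  0.072  0.1205] ((475.10986328125, 71.86339569091797), (17.35724639892578, 28.062271118164062), 87.93521118164062)
top foot top 157 [0.4718 0.0723 0.0813] ((475.0570373535156, 72.22835540771484), (18.64459228515625, 103.43722534179688), 84.91301727294922)
top A 1409 [0.4738 0.1272 0.0738] ((473.8446960449219, 122.0771255493164), (91.10822296142578, 121.01045989990234), 85.47870635986328)
top B 1419 [0.4911 0.333  0.0746] ((490.7368469238281, 331.6225891113281), (83.6655502319336, 123.31953430175781), 88.18878936767578)
top stop 89 [0.4715 0.0576 0.0774] ((473.0399475097656, 57.455162048339844), (6.128544330596924, 97.0855941772461), 86.01350402832031)
scene grip top 32 [0.4733 0.0668 0.1207] ((474.9503479003906, 67.88136291503906), (21.380128860473633, 30.81971549987793), 88.87016296386719)
scene foot top 68 [0.4712 0.0649 0.0818] ((475.6741943359375, 66.49397277832031), (22.5604190826416, 108.04708099365234), 85.01908874511719)
scene A 233 [0.4552 0.1286 0.0749] ((473.0626220703125, 131.20175170898438), (124.4924087524414, 81.94479370117188), 2.0445377826690674)
scene B 323 [0.4888 0.3224 0.0754] ((493.9039306640625, 326.9382629394531), (91.1644058227539, 124.94068908691406), 86.83793640136719)
```

Top view shows plate B at about (198,228), plate A (276,236), the block just right of it (297,236), the mat (445,230) and the thermocycler at left (140,250). I'll move the wrist camera over the rack for precise measurement.

```bash
cat >> h.py <<'E'
def rel(p, yaw):  # tool-down target: world p (m), yaw deg of tool x -> shift mm, rotvec in the present tool axes
    s=ctrl.read_state(); q=s["tool_rot"]; T=R.from_quat([q[1],q[2],q[3],q[0]])
    y=np.radians(yaw); X=np.array([np.cos(y),np.sin(y),0]); Z=np.array([0,0,-1.]); G=R.from_matrix(np.c_[X,np.cross(Z,X),Z])
    print("shift",(T.inv().apply(np.array(p)-s["tcp_pos"])*1000).round(1).tolist(),"turn",(T.inv()*G).as_rotvec().round(3).tolist(),"tcp",s["tcp_pos"].round(4),"j",s["joint_pos"].round(2),"t",round(float(s["clock"]),2))
E
python3 - <<'E'
from h import *
rel((.48,.15,.25),85)
d=np.load("top0.npy"); P=pts("top",d); q=P[(d>0)&(P[...,1]>.38)&(P[...,1]<.75)&(P[...,0]<.75)&(P[...,0]>.3)&(P[...,2]>.02)]
for y in np.arange(.38,.75,.03):
    k=q[abs(q[:,1]-y)<.015]
    for x in (.35,.45,.55,.65):
        z=k[abs(k[:,0]-x)<.05]
        print(round(y,2),x,z[:,2].max().round(3) if len(z) else None,end=" | ")
    print()
E
```

```text
shift [-389.2, -231.5, -11.3] turn [-0.0, 0.0, 1.275] tcp [0.2054 0.5102 0.2387] j [ 0.97  0.38  1.3   0.    1.46 -0.22] t 0.8
0.38 0.35 None | 0.38 0.45 None | 0.38 0.55 None | 0.38 0.65 0.072 | 
0.41 0.35 None | 0.41 0.45 None | 0.41 0.55 None | 0.41 0.65 None | 
0.44 0.35 None | 0.44 0.45 None | 0.44 0.55 None | 0.44 0.65 None | 
0.47 0.35 None | 0.47 0.45 None | 0.47 0.55 None | 0.47 0.65 None | 
0.5 0.35 0.053 | 0.5 0.45 0.05 | 0.5 0.55 0.051 | 0.5 0.65 0.068 | 
0.53 0.35 0.094 | 0.53 0.45 0.091 | 0.53 0.55 0.091 | 0.53 0.65 0.07 | 
0.56 0.35 0.137 | 0.56 0.45 0.139 | 0.56 0.55 0.134 | 0.56 0.65 0.067 | 
0.59 0.35 0.251 | 0.59 0.45 0.251 | 0.59 0.55 0.251 | 0.59 0.65 None | 
0.62 0.35 0.254 | 0.62 0.45 0.254 | 0.62 0.55 0.252 | 0.62 0.65 None | 
0.65 0.35 0.366 | 0.65 0.45 0.38 | 0.65 0.55 0.377 | 0.65 0.65 None | 
0.68 0.35 None | 0.68 0.45 None | 0.68 0.55 0.256 | 0.68 0.65 None | 
0.71 0.35 None | 0.71 0.45 None | 0.71 0.55 0.256 | 0.71 0.65 None | 
0.74 0.35 None | 0.74 0.45 None | 0.74 0.55 None | 0.74 0.65 None |
```

{"op": "apply_moves", "data": {
  "steps": [
    [100,[-100,-60,-10],[0,0,0.3]],
    [100,[-200,-120,-10],[0,0,0.6]],
    [100,[-389,-231,-10],[0,0,1.275]],
    [100,[-389,-231,-10],[0,0,1.275]],
    [100,[-389,-231,-10],[0,0,1.275]],
    [100,[-389,-231,-10],[0,0,1.275]],
    [100,[-389,-231,-10],[0,0,1.275]],
    [100,[-389,-231,-10],[0,0,1.275]],
    [100,[-389,-231,-10],[0,0,1.275]],
    [100,[-389,-231,-10],[0,0,1.275]],
    [100,[-389,-231,-10],[0,0,1.275]],
    [100,[-389,-231,-10],[0,0,1.275]]
  ]
}}

```text
clock: 2.0
tcp_pos: [0.4794, 0.1513, 0.2488]
tool_rot: [-0.0, 0.737, 0.676, -0.0]
force: [0.2, 1.3, -0.3]
width: 1.001
gripper_force: 0.0
```

```bash
cat >> h.py <<'E'
def wpts(d, s):  # world points from wrist depth (equidistant fisheye)
    p=ctrl.camera_params("wrist"); K=np.array(p["camera_matrix"]); M=np.array(p["tool_from_camera"])
    v,u=np.mgrid[0:400,0:640]; x=(u-K[0,2])/K[0,0]; y=(v-K[1,2])/K[1,1]; th=np.hypot(x,y)+1e-9
    f=np.tan(th)/th; c=np.stack([x*f*d,y*f*d,d],-1)
    q=s["tool_rot"]; T=R.from_quat([q[1],q[2],q[3],q[0]]).as_matrix()
    return (c@M[:3,:3].T+M[:3,3])@T.T+s["tcp_pos"]
def shot(n):
    s=ctrl.read_state(); a,d=ctrl.camera("wrist"); save(n+".png",a); np.savez(n,a=a,d=d,p=s["tcp_pos"],q=s["tool_rot"])
    print("tcp",s["tcp_pos"].round(4),"j",s["joint_pos"].round(2),"t",round(float(s["clock"]),2)); return s,a,d
E
python3 - <<'E'
from h import *
s,a,d=shot("w0"); rel((.48,.15,.25),85)
for l in("rack","plate_a","block_center"): print(l,[(round(r["conf"],2),np.round(r["xyz"],4).tolist()) for r in ctrl.tip_of(l,"wrist")][:3])
E
```

```text
tcp [0.4794 0.1513 0.2488] j [0.07 0.29 1.41 0.   1.45 0.16] t 2.0
shift [-1.5, 0.9, -1.1] turn [-0.0, -0.0, 0.002] tcp [0.4793 0.1516 0.2489] j [0.07 0.29 1.41 0.   1.45 0.16] t 2.05
rack [(0.64, [0.4843, 0.2128, -0.0003])]
plate_a [(0.88, [0.4776, 0.1321, 0.0562])]
block_center [(0.91, [0.4768, 0.0715, 0.0946])]
```

View pics/w0.png

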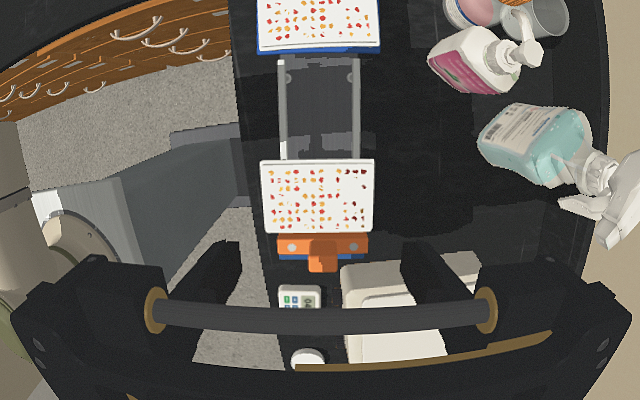

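The wrist view shows plate A (317,196), block foot (322,245) with grip (322,258), rails between (283–358, 60–160), plate B at the top (318,25), and a white box at lower right that I need to clear.

```bash
cat >> h.py <<'E'
def rect(P,m,n=""):
    q=P[m]; 
    if len(q)<10: print(n,"few",len(q)); return
    r=cv2.minAreaRect((q[:,:2]*1000).astype(np.float32)); b=cv2.boxPoints(r)
    print(n,len(q),"c",np.round(r[0],1),"size",np.round(r[1],1),"ang",round(r[2],2),"z",np.median(q[:,2]).round(4))
def classes(a,d,P,tag=""):
    hsv=cv2.cvtColor(a,cv2.COLOR_RGB2HSV); H,S,V=[hsv[...,i].astype(int) for i in range(3)]; x,y,z=P[...,0],P[...,1],P[...,2]
    ok=(d>0)&(abs(x-.48)<.11)&(y>.03)&(y<.45)
    o=ok&(H>3)&(H<20)&(S>150)&(V>90); wh=ok&(S<60)&(V>170)
    return dict(ok=ok,o=o,wh=wh,H=H,S=S,V=V,x=x,y=y,z=z)
E
python3 - <<'E'
from h import *
f=np.load("w0.npz"); a,d=f["a"],f["d"]; P=wpts(d,dict(tool_rot=f["q"],tcp_pos=f["p"])); c=classes(a,d,P); z=c["z"];y=c["y"]
rect(P,c["o"]&(z>.113)&(z<.13),"grip top")
rect(P,c["o"]&(z>.076)&(z<.088),"foot top")
pl=c["ok"]&(z>.069)&(z<.080)&~c["o"]&(c["S"]<60)&(c["V"]>150)
rect(P,pl&(y>.075)&(y<.2),"A"); rect(P,pl&(y>.26),"B part")
q=c["ok"]&(z>.055)&(z<.066)&(y>.19)&(y<.26); 
for x0 in(.44,.52): rect(P,q&(abs(c["x"]-x0)<.03),"rail%g"%x0)
rect(P,c["ok"]&(c["H"]>100)&(c["H"]<125)&(c["S"]>120)&(z>.072)&(z<.082)&(y<.1),"stop")
rect(P,c["ok"]&(c["H"]>100)&(c["H"]<125)&(c["S"]>120)&(z>.055)&(z<.066)&(y>.2),"deck")
D=np.load("top0.npy"); T=pts("top",D); k=(D>0)&(T[...,2]>.05)&(T[...,0]>.4)&(T[...,0]<.72)&(T[...,1]>-.2)&(T[...,1]<.04); rect(T,k,"box"); print(T[k][:,:].min(0),T[k].max(0))
E
```

```text
grip top 574 c [475.   72.2] size [20.8 29.9] ang 89.34 z 0.1225
foot top 1272 c [482.5 200. ] size [276.  104.8] ang 86.16 z 0.0823
A 6596 c [473.9 125.9] size [ 80.1 121.6] ang 86.02 z 0.0752
B part 4536 c [490.8 316.5] size [ 51.8 121.6] ang 85.96 z 0.0762
rail0.44 507 c [444.3 225. ] size [70.  9.] ang 86.31 z 0.0607
rail0.52 490 c [524.4 224.7] size [69.8  8.9] ang 86.27 z 0.0608
stop 258 c [472.1  56.3] size [ 6.9 98.6] ang 86.34 z 0.0788
deck 713 c [490.7 314.1] size [ 61.6 132.5] ang 86.02 z 0.0616
box 14956 c [602.9 -80.2] size [234.5 239.7] ang 0.09 z 0.5946
[ 0.48559241 -0.19998597  0.0501889 ] [0.71999927 0.03979493 0.73367278]
```

```bash
python3 - <<'E'
from h import *
rel((.475,.0722,.160),86.2); rel((.475,.0722,.090),86.2)
D=np.load("top0.npy"); T=pts("top",D); k=(D>0)&(T[...,2]>.02)&(T[...,2]<.3)&(T[...,0]>.4)&(T[...,0]<.6)&(T[...,1]>-.2)&(T[...,1]<.035); q=T[k]; print(np.percentile(q,[1,50,99],axis=0).round(3))
E
```

```text
shift [-79.5, 2.3, 88.9] turn [0.0, -0.0, -0.019] tcp [0.4794 0.1516 0.2489] j [0.07 0.29 1.41 0.   1.45 0.16] t 2.2
shift [-79.5, 2.3, 158.9] turn [0.0, -0.0, -0.019] tcp [0.4794 0.1516 0.2489] j [0.07 0.29 1.41 0.   1.45 0.16] t 2.2
[[ 0.438 -0.153  0.021]
 [ 0.54  -0.074  0.085]
 [ 0.599  0.002  0.092]]
```

{"op": "apply_moves", "data": {
  "steps": [
    [100,[-30,1,30],[0,0,-0.01]],
    [100,[-79,2.5,60],[0,0,-0.019]],
    [100,[-79.5,2.5,90],[0,0,-0.019]],
    [100,[-79.5,2.5,90],[0,0,-0.019]],
    [100,[-79.5,2.5,110],[0,0,-0.019]],
    [100,[-79.5,2.5,130],[0,0,-0.019]],
    [100,[-79.5,2.5,130],[0,0,-0.019]]
  ]
}}

```text
clock: 2.9
tcp_pos: [0.4751, 0.0723, 0.1185]
tool_rot: [-0.001, 0.73, 0.683, -0.001]
force: [0.5, 0.5, 0.3]
width: 1.001
gripper_force: 0.0
```

```bash
python3 - <<'E'
from h import *
s,a,d=shot("w1"); P=wpts(d,s); c=classes(a,d,P); z=c["z"];y=c["y"]
g=c["o"]&(z>.113)&(z<.13)&(y<.09); rect(P,g,"grip top")
rect(P,c["o"]&(z>.076)&(z<.088)&(y<.1)&(y>.05),"foot top")
pl=c["ok"]&(z>.069)&(z<.080)&~c["o"]&(c["S"]<60)&(c["V"]>150)
rect(P,pl&(y>.075)&(y<.2),"A")
rel((.475,.0722,.090),86.2)
E
```

```text
tcp [0.4751 0.0723 0.1185] j [-0.1   0.4   1.67  0.    1.08 -0.03] t 2.9
grip top 2059 c [474.8  72.3] size [20.4 29.8] ang 84.87 z 0.1225
foot top 3158 c [475.3  78.2] size [ 31.8 104.1] ang 86.17 z 0.0827
A 19999 c [473.9 125.9] size [ 79.2 121.2] ang 85.63 z 0.0752
shift [0.0, -0.7, 29.6] turn [-0.0, -0.0, -0.0] tcp [0.4757 0.0721 0.1196] j [-0.1   0.39  1.67  0.    1.08 -0.03] t 2.95
```

View pics/w1.png

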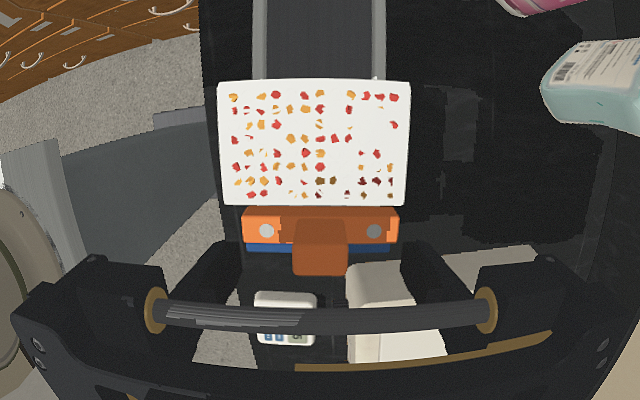

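The grip (320,250) is centred between the fingers, and plate A is just behind the block. I'll descend and grip.

{"op": "apply_moves", "data": {
  "steps": [
    [100,[0,0,15],[0,0,0]],
    [100,[0,0,29],[0,0,0]],
    [100,[0,0,29],[0,0,0]],
    [60,[0,0,29],[0,0,0]],
    [45,[0,0,29],[0,0,0]],
    [20,[0,0,29],[0,0,0]],
    [20,[0,0,29],[0,0,0]],
    [20,[0,0,29],[0,0,0]],
    [20,[0,0,29],[0,0,0]],
    [20,[0,0,29],[0,0,0]]
  ],
  "force": 30
}}

```text
clock: 3.95
tcp_pos: [0.4756, 0.0712, 0.0898]
tool_rot: [-0.0, 0.731, 0.683, -0.0]
force: [0.4, 0.0, 0.7]
width: 0.389
gripper_force: 0.0
```

{"op": "apply_moves", "data": {
  "steps": [
    [20,[0,0,0],[0,0,0]],
    [20,[0,0,0],[0,0,0]],
    [20,[0,0,0],[0,0,0]],
    [20,[0,0,0],[0,0,0]]
  ]
}}

```text
clock: 4.35
tcp_pos: [0.4755, 0.0712, 0.0897]
tool_rot: [-0.0, 0.731, 0.683, -0.0]
force: [-0.7, 0.2, 0.1]
width: 0.337
gripper_force: 30.0
```

{"op": "apply_moves", "data": {
  "steps": [
    [20,[0,0,-5],[0,0,0]],
    [20,[0,0,-10],[0,0,0]],
    [20,[0,0,-15],[0,0,0]],
    [20,[0,0,-20],[0,0,0]],
    [20,[0,0,-30],[0,0,0]],
    [20,[0,0,-45],[0,0,0]],
    [20,[0,0,-60],[0,0,0]],
    [20,[0,0,-60],[0,0,0]],
    [20,[0,0,-60],[0,0,0]]
  ]
}}

```text
clock: 5.25
tcp_pos: [0.4755, 0.0712, 0.1498]
tool_rot: [0.0, 0.731, 0.683, 0.0]
force: [-0.6, 0.1, -1.7]
width: 0.338
gripper_force: 30.0
```

```bash
python3 - <<'E'
from h import *
s,a,d=shot("w2"); P=wpts(d,s); c=classes(a,d,P); z=c["z"];y=c["y"]
print(s["force"].round(1), s["width"])
rect(P,c["o"]&(z>.172)&(z<.190)&(y<.12),"grip top")
rect(P,c["o"]&(z>.132)&(z<.150)&(y<.12),"foot top")
pl=c["ok"]&(z>.069)&(z<.080)&~c["o"]&(c["S"]<60)&(c["V"]>150)
rect(P,pl&(y>.075)&(y<.2),"A")
q=P[pl&(y>.1)&(y<.2)]; u=np.array([np.cos(np.radians(86.2)),np.sin(np.radians(86.2))]); 
print("A along-far", np.percentile((q[:,:2]-[.4833,.2094])@u,[98,99.7]))
E
```

```text
tcp [0.4755 0.0712 0.1498] j [-0.1   0.35  1.63 -0.    1.16 -0.03] t 5.25
[-0.6  0.1 -1.7] 0.33782025129413135
grip top 2914 c [468.9  73.1] size [20.1 45.4] ang 85.51 z 0.1825
foot top 3595 c [476.   71.9] size [ 21.2 103.6] ang 85.77 z 0.1424
A 15150 c [474. 126.] size [ 78.8 121.5] ang 86.11 z 0.0752
A along-far [-0.04580753 -0.04473363]
```

View pics/w2.png

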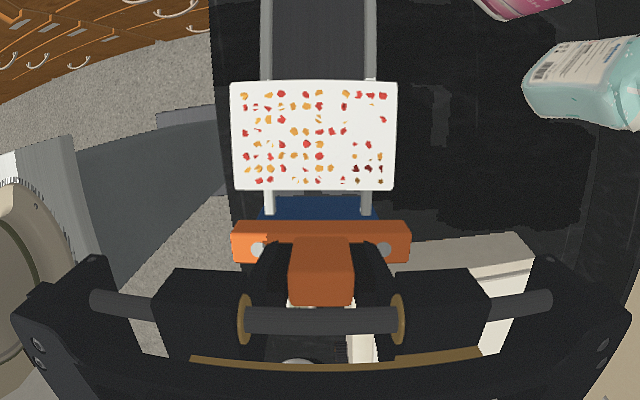

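Block is held straight; plate A stayed put, and the gap reads about 22–23 mm. Stepping over the plate.

```bash
python3 - <<'E'
from h import *
rel((.4814,.1813,.150),86.2); rel((.4814,.1813,.091),86.2)
E
```

```text
shift [110.2, -1.4, -0.6] turn [-0.001, -0.0, -0.002] tcp [0.4753 0.0712 0.1494] j [-0.1   0.35  1.63 -0.    1.16 -0.03] t 5.3
shift [110.2, -1.3, 58.4] turn [-0.001, -0.0, -0.002] tcp [0.4753 0.0712 0.1494] j [-0.1   0.35  1.63 -0.    1.16 -0.03] t 5.3
```

{"op": "apply_moves", "data": {
  "steps": [
    [20,[25,0,0],[0,0,0]],
    [20,[55,-0.5,0],[0,0,0]],
    [20,[85,-1,0],[0,0,0]],
    [20,[110,-1.3,0],[0,0,0]],
    [20,[110,-1.3,0],[0,0,0]],
    [20,[110,-1.3,20],[0,0,0]],
    [20,[110,-1.3,30],[0,0,0]],
    [20,[110,-1.3,30],[0,0,0]],
    [20,[110,-1.3,30],[0,0,0]]
  ]
}}

```text
clock: 6.2
tcp_pos: [0.4819, 0.1805, 0.1198]
tool_rot: [-0.0, 0.731, 0.682, -0.0]
force: [0.1, 0.2, -1.5]
width: 0.338
gripper_force: 30.0
```

```bash
python3 - <<'E'
from h import *
s,a,d=shot("w3"); P=wpts(d,s); c=classes(a,d,P); z=c["z"];y=c["y"]
f=c["o"]&(z>.102)&(z<.120)&(y<.26); rect(P,f,"foot top")
u=np.array([np.cos(np.radians(86.2)),np.sin(np.radians(86.2))]); 
q=P[f]; print("foot along",np.percentile((q[:,:2]-[.4833,.2094])@u,[1,99]))
q=P[c["ok"]&(c["S"]<60)&(c["V"]>150)&(z>.069)&(z<.08)&(y>.24)]; rect(P,c["ok"]&(c["S"]<60)&(c["V"]>150)&(z>.069)&(z<.08)&(y>.24),"B")
e=c["ok"]&(z>.055)&(z<.066)&(y>.2)&(y<.35)
rect(P,e&(c["H"]>100)&(c["H"]<125)&(c["S"]>120),"deck")
for x0 in(.44,.525): rect(P,e&(c["S"]<60)&(y<.265)&(abs(c["x"]-x0)<.03),"rail")
rel((.4814,.1813,.091),86.2)
E
```

```text
tcp [0.4819 0.1805 0.1198] j [ 0.13  0.44  1.58 -0.    1.12  0.2 ] t 6.2
foot top 3576 c [482.7 181.6] size [ 20.4 103.8] ang 86.0 z 0.1124
foot along [-0.03689773 -0.01792561]
B 9059 c [490.7 310. ] size [ 38.8 121.5] ang 86.04 z 0.0762
deck 1682 c [490.1 308.9] size [ 51.1 133. ] ang 86.13 z 0.0617
rail 1171 c [444.9 232.4] size [65.5  8.7] ang 85.32 z 0.0608
rail 1173 c [524.8 232.5] size [65.4  8.8] ang 86.04 z 0.0607
shift [0.6, -0.7, 29.1] turn [0.0, -0.0, -0.002] tcp [0.482  0.1807 0.1201] j [ 0.13  0.44  1.58 -0.    1.12  0.2 ] t 6.25
```

View pics/w3.png

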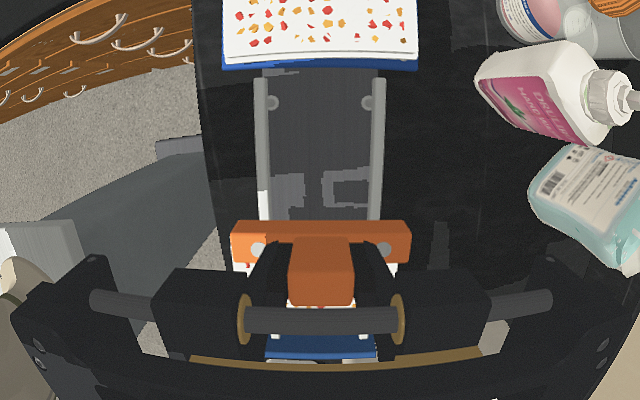

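The block hangs square over the rails, about 3 mm clear of plate A. I'll lower it and slide it against the plate.

{"op": "apply_moves", "data": {
  "steps": [
    [20,[0,0,12],[0,0,0]],
    [20,[0,0,22],[0,0,0]],
    [20,[0,0,28],[0,0,0]],
    [20,[0,0,29.8],[0,0,0]],
    [20,[0,0,29.8],[0,0,0]],
    [20,[-1.5,0,29.8],[0,0,0]],
    [20,[-3,0,29.8],[0,0,0]],
    [20,[-4.2,0,29.8],[0,0,0]],
    [20,[-5.3,0,29.8],[0,0,0]],
    [20,[-5.3,0,29.8],[0,0,0]],
    [20,[-5.3,0,30.2],[0,0,0]],
    [20,[-5.3,0,30.2],[0,0,0]]
  ]
}}

```text
clock: 7.45
tcp_pos: [0.4814, 0.1757, 0.0897]
tool_rot: [0.0, 0.731, 0.683, 0.0]
force: [-0.0, -1.0, 1.7]
width: 0.337
gripper_force: 30.0
```

{"op": "apply_moves", "data": {
  "steps": [
    [45,[0,0,0],[0,0,0]],
    [60,[0,0,0],[0,0,0]],
    [80,[0,0,0],[0,0,0]],
    [100,[0,0,0],[0,0,0]],
    [100,[0,0,-10],[0,0,0]],
    [100,[0,0,-30],[0,0,0]],
    [100,[0,0,-70],[0,0,0]],
    [100,[40,0,-110],[0,0,0]],
    [100,[80,0,-140],[0,0,0]],
    [100,[110,0,-140],[0,0,0]],
    [100,[110,0,-140],[0,0,0]],
    [100,[110,0,-140],[0,0,0]]
  ]
}}

```text
clock: 8.65
tcp_pos: [0.4885, 0.2857, 0.2297]
tool_rot: [0.0, 0.73, 0.683, -0.0]
force: [0.4, -0.5, -0.2]
width: 1.001
gripper_force: 0.0
```

```bash
cat > m.py <<'E'
from h import *
u=np.array([np.cos(np.radians(86.2)),np.sin(np.radians(86.2))])
def rep(n):
    s,a,d=shot(n); P=wpts(d,s); c=classes(a,d,P); z,y,x=c["z"],c["y"],c["x"]; al=(P[...,:2]-[.4833,.2094])@u
    pl=c["ok"]&(z>.069)&(z<.080)&(c["S"]<60)&(c["V"]>150)&(abs(x-.485)<.09)
    rect(P,c["o"]&(z>.113)&(z<.13),"grip top"); rect(P,c["o"]&(z>.076)&(z<.088),"foot top")
    f=c["o"]&(z>.076)&(z<.088)
    if f.sum(): print("foot",np.percentile(al[f],[1,99]).round(4))
    for nm,m in(("A",pl&(al>-.135)&(al<-.03)),("B",pl&(al>-.025)&(al<.25))):
        rect(P,m,nm)
        if m.sum(): print(nm,np.percentile(al[m],[.3,99.7]).round(4))
    st=c["ok"]&(c["H"]>100)&(c["H"]<125)&(c["S"]>120)&(z>.072)&(z<.082)&(al<-.1)
    if st.sum(): print("stop",np.percentile(al[st],[1,99]).round(4))
    return s,a,d,P
E
python3 - <<'E'
from m import *
rep("w4")
E
```

```text
tcp [0.4885 0.2857 0.2297] j [ 0.32  0.42  1.27 -0.    1.46  0.39] t 8.65
grip top 528 c [482.1 177.2] size [21.  28.5] ang 86.22 z 0.1225
foot top 1286 c [486.3 247.1] size [236.8 103.4] ang 86.51 z 0.0823
foot [-0.0431  0.1544]
A 1507 c [475.5 144.9] size [ 37.4 121.8] ang 85.71 z 0.0752
A [-0.0829 -0.0461]
B 8547 c [491.7 331.8] size [ 79.4 121.7] ang 87.56 z 0.0762
B [0.083  0.1624]
stop [-0.1562 -0.1477]
```

View pics/w4.png

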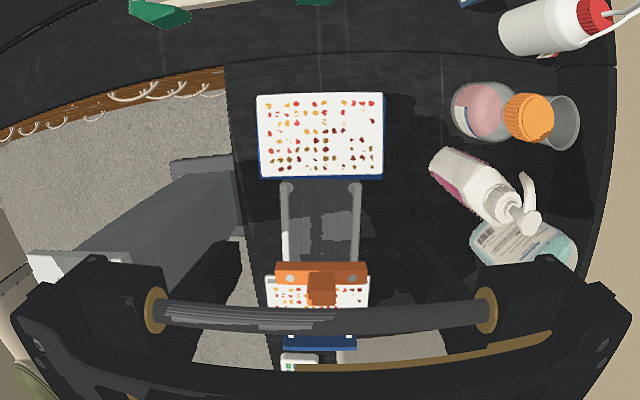

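B is ~1.4° askew at (320,135), laterally centred; block stands against plate A. Now get behind plate B with open fingers as a two-point pusher.

```bash
cat >> h.py <<'E'
def W(s,z,lat=0): return (.4833+s*.0663-lat*.998,.2094+s*.9978+lat*.066,z)
E
python3 - <<'E'
from h import *
rel(W(.190,.12),86.2);rel(W(.190,.066),86.2)
E
```

```text
shift [114.3, -0.4, 109.4] turn [-0.001, 0.001, -0.002] tcp [0.4886 0.285  0.2295] j [ 0.32  0.42  1.27 -0.    1.46  0.39] t 8.7
shift [114.3, -0.3, 163.4] turn [-0.001, 0.001, -0.002] tcp [0.4886 0.285  0.2295] j [ 0.32  0.42  1.27 -0.    1.46  0.39] t 8.7
```

{"op": "apply_moves", "data": {
  "steps": [
    [100,[40,0,0],[0,0,0]],
    [100,[80,0,0],[0,0,0]],
    [100,[114,0,20],[0,0,0]],
    [100,[114,0,60],[0,0,0]],
    [100,[114,0,100],[0,0,0]],
    [100,[114,0,100],[0,0,0]],
    [100,[114,0,130],[0,0,0]],
    [100,[114,0,150],[0,0,0]],
    [100,[114,0,163],[0,0,0]],
    [100,[114,0,163],[0,0,0]],
    [100,[114,0,163],[0,0,0]]
  ]
}}

```text
clock: 9.8
tcp_pos: [0.4974, 0.3992, 0.0681]
tool_rot: [0.0, 0.731, 0.682, 0.001]
force: [-0.5, 0.1, -0.1]
width: 1.0
gripper_force: 0.0
```

```bash
python3 - <<'E'
from m import *
rep("w5"); rel(W(.0777,.066),86.2)
E
```

```text
tcp [0.4974 0.3992 0.0681] j [0.49 0.69 1.27 0.   1.18 0.56] t 9.8
grip top few 0
foot top 154 c [481.5 331.7] size [30.1 64.7] ang 82.35 z 0.0769
foot [0.1081 0.138 ]
A few 0
B 6728 c [492.  343.1] size [ 58.6 121.2] ang 87.8 z 0.0761
B [0.1059 0.1639]
shift [-112.8, -1.3, 2.1] turn [0.002, -0.001, -0.002] tcp [0.4974 0.3994 0.0683] j [0.49 0.69 1.27 0.   1.18 0.56] t 9.85
```

View pics/w5.png

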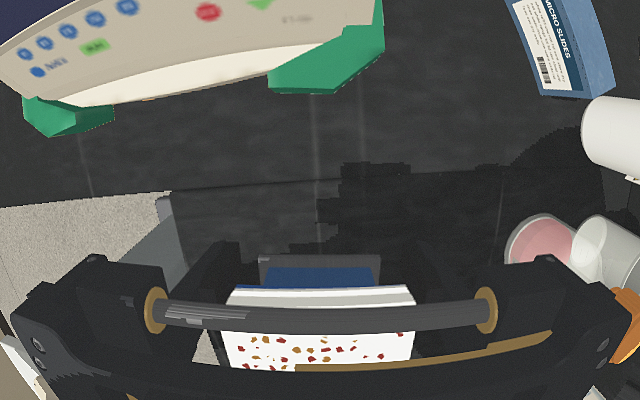

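Fingers straddle behind plate B's outer edge (plate edge at row ~290, fingers at columns ~225 and ~420). Pushing.

{"op": "apply_moves", "data": {
  "steps": [
    [100,[-8,0,2],[0,0,0]],
    [100,[-13,0,2],[0,0,0]],
    [100,[-17,0,2],[0,0,0]],
    [100,[-23,0,2],[0,0,0]],
    [100,[-30,-0.3,2],[0,0,0]],
    [100,[-37,-0.4,2],[0,0,0]],
    [100,[-44,-0.5,2],[0,0,0]],
    [100,[-51,-0.6,2],[0,0,0]],
    [100,[-58,-0.7,2],[0,0,0]],
    [100,[-65,-0.8,2],[0,0,0]],
    [100,[-72,-0.9,2],[0,0,0]],
    [100,[-79,-1,2],[0,0,0]]
  ]
}}

```text
clock: 11.05
tcp_pos: [0.4902, 0.3199, 0.0646]
tool_rot: [0.0, 0.731, 0.683, -0.0]
force: [-0.6, 0.2, -0.1]
width: 1.0
gripper_force: 0.3
```

{"op": "apply_moves", "data": {
  "steps": [
    [100,[-6,0,0],[0,0,0]],
    [100,[-12,0,0],[0,0,0]],
    [100,[-17,0,0],[0,0,0]],
    [100,[-22,0,0],[0,0,0]],
    [100,[-25,0,0],[0,0,0]],
    [100,[-27,0,0],[0,0,0]],
    [100,[-27,0,0],[0,0,0]]
  ]
}}

```text
clock: 11.75
tcp_pos: [0.4884, 0.2934, 0.0646]
tool_rot: [0.0, 0.731, 0.683, -0.0]
force: [0.1, -0.1, -1.0]
width: 1.003
gripper_force: 0.0
```

```bash
python3 - <<'E'
from m import *
rep("w6"); rel(W(.0727,.066),86.2); print(ctrl.read_state()["force"])
a,d=ctrl.camera("top"); save("top6.png",a); P=pts("top",d); c=classes(a,d,P); z=c["z"]; al=(P[...,:2]-[.4833,.2094])@u
for r in ctrl.tip_of("plate_a","top")[:3]: print(round(r["conf"],2),np.round(r["xyz"],4), (np.array(r["xyz"][:2])-[.4833,.2094])@u)
cv2.imwrite("pics/top6c.png",cv2.resize(np.ascontiguousarray(a[170:280,150:330,::-1]),None,fx=4,fy=4,interpolation=cv2.INTER_CUBIC))
E
```

```text
tcp [0.4884 0.2934 0.0646] j [ 0.33  0.59  1.48 -0.    1.06  0.4 ] t 11.75
grip top few 0
foot top 63 c [483.3 249.6] size [94.5 56.6] ang 1.45 z 0.0763
foot [0.0093 0.0643]
A few 0
B 8975 c [483.6 248. ] size [ 74.6 121.5] ang 85.95 z 0.0751
B [0.0025 0.0705]
shift [-11.6, 0.5, -1.4] turn [0.0, 0.0, -0.002] tcp [0.4884 0.2935 0.0646] j [ 0.33  0.59  1.48 -0.    1.06  0.4 ] t 11.8
[ 1.14901175  0.17446378 -0.69945279]
0.84 [0.4712 0.1263 0.0593] -0.08371921620990937
0.8 [0.4809 0.2414 0.0605] 0.0317705896243856
```

View pics/top6c.png

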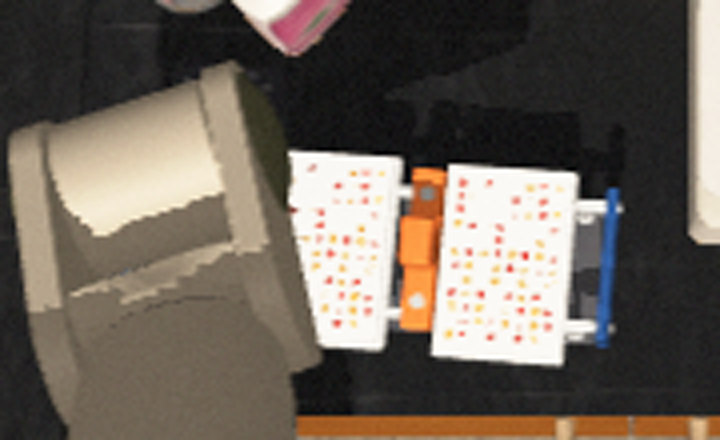

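Plate B is down on the rails, square, with about 10 mm left to the block. Push 7 mm more, then back off and measure from above.

{"op": "apply_moves", "data": {
  "steps": [
    [100,[-3,0,-1],[0,0,0]],
    [100,[-5.5,0,-1],[0,0,0]],
    [100,[-7,0,-1],[0,0,0]],
    [100,[-7,0,-1],[0,0,0]],
    [100,[10,0,-1],[0,0,0]],
    [100,[15,0,-30],[0,0,0]],
    [100,[15,0,-80],[0,0,0]],
    [100,[-20,0,-130],[0,0,0]],
    [100,[-60,0,-160],[0,0,0]],
    [100,[-80,0,-160],[0,0,0]],
    [100,[-80,0,-160],[0,0,0]],
    [100,[-80,0,-160],[0,0,0]]
  ]
}}

```text
clock: 13.1
tcp_pos: [0.483, 0.2144, 0.2245]
tool_rot: [-0.0, 0.731, 0.682, 0.0]
force: [0.1, 0.5, -1.1]
width: 1.002
gripper_force: 0.0
```

```bash
cat > g.py <<'E'
from m import *
def gap(n):
    s,a,d=shot(n); P=wpts(d,s); c=classes(a,d,P); al=(P[...,:2]-[.4833,.2094])@u; la=(P[...,:2]-[.4833,.2094])@np.array([-u[1],u[0]])
    z=P[...,2]; f=c["o"]&(z>.076)&(z<.088)&(al>-.06)&(al<0)
    pl=c["ok"]&(z>.068)&(z<.080)&~c["o"]&(c["V"]>150)&(c["S"]<70)
    rect(P,f,"foot")
    for l0 in(-.045,-.03,.03,.045):
        b=abs(la-l0)<.006; t=al[f&b]; B=al[pl&b&(al>-.027)&(al<.1)]; A=al[pl&b&(al<-.03)]
        mm=lambda v:(np.percentile(v,[1,99])*1000).round(1) if len(v)>5 else None
        print(l0,"foot",mm(t),"B",mm(B),"A",mm(A))
    rect(P,pl&(al>-.027)&(al<.1),"B"); rect(P,pl&(al<-.03)&(al>-.14),"A")
    return s,a,d,P
E
python3 - <<'E'
from g import *
s,a,d,P=gap("w7")
cv2.imwrite("pics/w7c.png",cv2.resize(np.ascontiguousarray(a[80:300,200:440,::-1]),None,fx=2.7,fy=2.7,interpolation=cv2.INTER_CUBIC))
E
```

```text
tcp [0.483  0.2144 0.2245] j [0.19 0.35 1.38 0.   1.41 0.26] t 13.1
foot 1351 c [481.1 183.2] size [ 53.  105.2] ang 86.69 z 0.0828
-0.045 foot [-42.2 -23.4] B [-14.4  62.4] A [-125.3  -47.3]
-0.03 foot [-42.4 -23.4] B [-14.4  62.1] A [-124.8  -46.7]
0.03 foot [-42.5  -0.4] B [-14.4  62.1] A [-124.9  -46.7]
0.045 foot [-42.6 -23.2] B [-14.3  62.5] A [-125.1  -46.9]
B 8482 c [483.2 233.5] size [ 78.6 120.9] ang 86.29 z 0.0752
A 5452 c [474.  123.8] size [ 80.3 121.7] ang 85.88 z 0.0752
```

View pics/w7c.png

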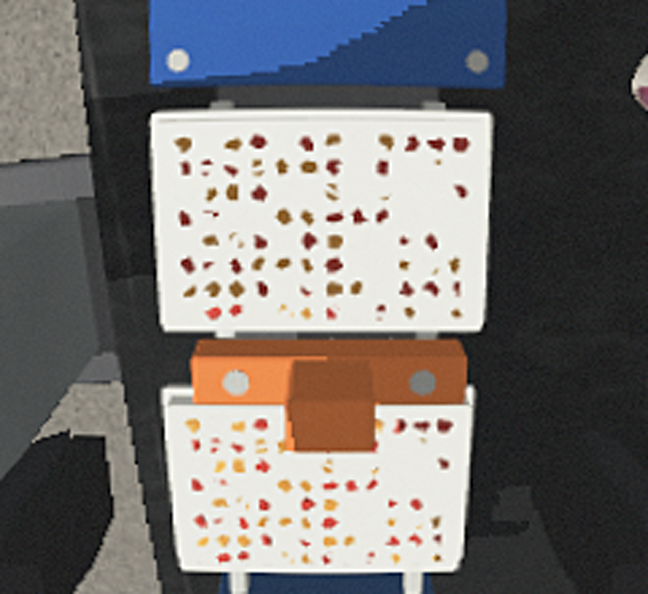

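Blue deck at top, plate B (320,220), a ~4 mm gap to the block foot (row 340), plate A touching the block. Remaining travel ≈ 4 mm; one more push.

```bash
python3 - <<'E'
from h import *
rel(W(.095,.066),86.2);rel(W(.073,.066),86.2)
E
```

```text
shift [89.7, 0.8, 158.1] turn [-0.001, -0.0, -0.001] tcp [0.4829 0.2147 0.2241] j [0.19 0.35 1.38 0.   1.41 0.26] t 13.15
shift [67.7, 0.8, 158.1] turn [-0.001, -0.0, -0.001] tcp [0.4829 0.2147 0.2241] j [0.19 0.35 1.38 0.   1.41 0.26] t 13.15
```

{"op": "apply_moves", "data": {
  "steps": [
    [100,[40,0.4,0],[0,0,0]],
    [100,[80,0.8,20],[0,0,0]],
    [100,[92,0.8,60],[0,0,0]],
    [100,[92,0.8,100],[0,0,0]],
    [100,[92,0.8,135],[0,0,0]],
    [100,[92,0.8,150],[0,0,0]],
    [100,[92,0.8,158],[0,0,0]],
    [100,[92,0.8,158],[0,0,0]],
    [100,[84,0.8,158],[0,0,0]],
    [100,[78,0.8,158],[0,0,0]],
    [100,[74,0.8,158],[0,0,0]],
    [100,[72,0.8,158],[0,0,0]]
  ]
}}

```text
clock: 14.35
tcp_pos: [0.4889, 0.285, 0.0672]
tool_rot: [0.0, 0.731, 0.682, 0.001]
force: [-1.6, 0.2, 0.6]
width: 1.001
gripper_force: 0.3
```

{"op": "apply_moves", "data": {
  "steps": [
    [100,[-1.5,0,0],[0,0,0]],
    [100,[-3,0,0],[0,0,0]],
    [100,[-4,0,0],[0,0,0]],
    [100,[-4,0,0],[0,0,0]]
  ]
}}

```text
clock: 14.75
tcp_pos: [0.4885, 0.2816, 0.0666]
tool_rot: [0.0, 0.731, 0.683, 0.0]
force: [0.5, 1.7, 0.6]
width: 0.999
gripper_force: 0.4
```

```bash
python3 - <<'E'
from h import *
rel(W(.073,.066),86.2)
E
```

```text
shift [0.7, -0.4, 0.6] turn [0.0, -0.0, -0.002] tcp [0.4885 0.2816 0.0666] j [0.31 0.58 1.5  0.   1.06 0.38] t 14.75
```

{"op": "apply_moves", "data": {
  "steps": [
    [100,[6,0,0],[0,0,0]],
    [100,[15,0,-2],[0,0,0]],
    [100,[20,0,-40],[0,0,0]],
    [100,[10,0,-90],[0,0,0]],
    [100,[-30,0,-130],[0,0,0]],
    [100,[-68,0,-158],[0,0,0]],
    [100,[-68,0,-158],[0,0,0]],
    [100,[-68,0,-158],[0,0,0]],
    [100,[-68,0,-158],[0,0,0]]
  ]
}}

```text
clock: 15.65
tcp_pos: [0.4834, 0.2145, 0.2234]
tool_rot: [-0.001, 0.731, 0.683, -0.001]
force: [-0.0, 0.3, -0.9]
width: 1.003
gripper_force: 0.0
```

```bash
python3 - <<'E'
from g import *
s,a,d,P=gap("w8")
cv2.imwrite("pics/w8c.png",cv2.resize(np.ascontiguousarray(a[80:300,200:440,::-1]),None,fx=2.7,fy=2.7,interpolation=cv2.INTER_CUBIC))
E
```

```text
tcp [0.4834 0.2145 0.2234] j [0.19 0.36 1.38 0.   1.41 0.26] t 15.65
foot 1320 c [481.1 181. ] size [ 55.3 105. ] ang 86.49 z 0.0827
-0.045 foot [-41.9 -23.6] B [-19.4  57.6] A [-124.5  -47.5]
-0.03 foot [-42.  -23.5] B [-19.3  58.3] A [-125.6  -47.6]
0.03 foot [-55.1  -3.2] B [-19.4  58.3] A [-124.9  -47.4]
0.045 foot [-42.   -6.5] B [-19.5  57.6] A [-124.7  -47.8]
B 8498 c [482.3 227.2] size [ 81.7 121.6] ang 86.08 z 0.0752
A 5461 c [473.9 123.3] size [ 79.8 121.7] ang 86.25 z 0.0752
```

View pics/w8c.png

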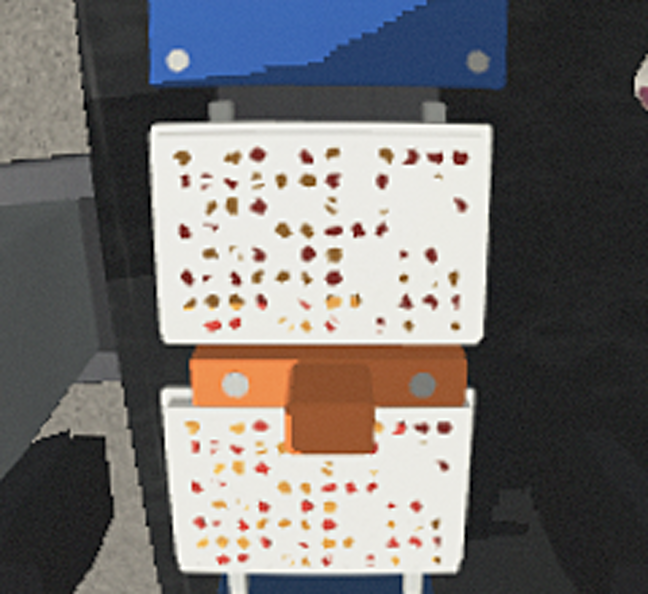

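B meets the block (gap closed at row ~345), A-to-B pitch ≈ 106 mm, both square. Now grasp the block again and lift it straight out.

```bash
python3 - <<'E'
from h import *
rel((.4814,.1757,.130),86.2);rel((.4814,.1757,.090),86.2)
E
```

```text
shift [-38.9, 0.9, 93.2] turn [-0.002, 0.0, -0.001] tcp [0.4834 0.2146 0.2232] j [0.19 0.36 1.38 0.   1.41 0.26] t 15.7
shift [-38.9, 1.0, 133.2] turn [-0.002, 0.0, -0.001] tcp [0.4834 0.2146 0.2232] j [0.19 0.36 1.38 0.   1.41 0.26] t 15.7
```

{"op": "apply_moves", "data": {
  "steps": [
    [100,[-39,1,40],[0,0,0]],
    [100,[-39,1,80],[0,0,0]],
    [100,[-39,1,105],[0,0,0]],
    [100,[-39,1,105],[0,0,0]],
    [100,[-39,1,120],[0,0,0]],
    [100,[-39,1,133],[0,0,0]],
    [100,[-39,1,133],[0,0,0]],
    [100,[-39,1,133],[0,0,0]]
  ]
}}

```text
clock: 16.5
tcp_pos: [0.4825, 0.1753, 0.0924]
tool_rot: [0.0, 0.73, 0.683, 0.0]
force: [-0.6, -0.2, -0.3]
width: 1.004
gripper_force: 0.0
```

{"op": "apply_moves", "data": {
  "steps": [
    [60,[0,0,0],[0,0,0]],
    [50,[0,0,0],[0,0,0]],
    [40,[0,0,0],[0,0,0]],
    [30,[0,0,0],[0,0,0]],
    [25,[0,0,0],[0,0,0]],
    [20,[0,0,0],[0,0,0]],
    [20,[0,0,0],[0,0,0]],
    [20,[0,0,0],[0,0,0]],
    [20,[0,0,0],[0,0,0]],
    [20,[0,0,0],[0,0,0]],
    [20,[0,0,0],[0,0,0]],
    [20,[0,0,0],[0,0,0]]
  ],
  "force": 25
}}

```text
clock: 17.7
tcp_pos: [0.4821, 0.1747, 0.0915]
tool_rot: [-0.0, 0.731, 0.683, -0.0]
force: [-0.3, -0.1, -0.3]
width: 0.341
gripper_force: 25.0
```

{"op": "apply_moves", "data": {
  "steps": [
    [20,[0,0,-2],[0,0,0]],
    [20,[0,0,-5],[0,0,0]],
    [20,[0,0,-9],[0,0,0]],
    [20,[0,0,-14],[0,0,0]],
    [20,[0,0,-20],[0,0,0]],
    [20,[0,0,-28],[0,0,0]],
    [20,[0,0,-45],[0,0,0]],
    [20,[0,0,-75],[0,0,0]],
    [20,[0,0,-110],[0,0,0]],
    [20,[0,0,-130],[0,0,0]],
    [20,[0,0,-130],[0,0,0]],
    [20,[0,0,-130],[0,0,0]]
  ]
}}

```text
clock: 18.9
tcp_pos: [0.4818, 0.1746, 0.2211]
tool_rot: [-0.0, 0.731, 0.683, -0.0]
force: [1.1, -1.2, -2.1]
width: 0.336
gripper_force: 25.0
```

```bash
python3 - <<'E'
from g import *
s,a,d,P=gap("w9"); print(s["force"],s["width"])
a,d=ctrl.camera("top"); P=pts("top",d); hsv=cv2.cvtColor(a,cv2.COLOR_RGB2HSV).astype(int)
for c,(a,d) in(("top",(a,d)),("scene",ctrl.camera("scene"))):
    P=pts(c,d); hsv=cv2.cvtColor(a,cv2.COLOR_RGB2HSV).astype(int)
    g=(d>0)&(hsv[...,0]>50)&(hsv[...,0]<80)&(hsv[...,1]>120)&(abs(P[...,0]-.5)<.12)&(abs(P[...,1]+.34)<.1)&(P[...,2]<.02)
    rect(P,g,c+" mat")
E
```

```text
tcp [0.4818 0.1746 0.2211] j [ 0.12  0.33  1.43 -0.    1.38  0.18] t 18.9
foot 41 c [479.5 179.9] size [ 55.1 100.7] ang 84.71 z 0.0765
-0.045 foot None B [-20.   57.1] A [-70.6 -47.1]
-0.03 foot None B [-20.2  57.6] A [-70.5 -47. ]
0.03 foot [-55.9  -1.4] B [-20.1  57.8] A [-70.6 -47. ]
0.045 foot [-50.6  -2. ] B [-20.   57.2] A [-70.5 -46.9]
B 9254 c [482.3 228.2] size [ 78.7 121.4] ang 86.08 z 0.0752
A 2540 c [475.9 150.9] size [ 24.6 121.8] ang 85.97 z 0.0751
[ 1.07989954 -1.16591409 -2.13238123] 0.33601291561973956
top mat 1658 c [ 500.6 -338.1] size [141.3  95.2] ang 1.75 z 0.0022
scene mat 128 c [ 497.8 -339.8] size [138.   87.6] ang 2.58 z 0.0039
```

Plates did not move; pitch still gives a ~20 mm gap. Carry the block to the mat.

```bash
python3 - <<'E'
from h import *
rel((.4995,-.339,.22),91.75)
E
```

```text
shift [-511.2, 52.8, 0.3] turn [-0.003, 0.0, -0.099] tcp [0.4816 0.1746 0.2202] j [ 0.12  0.33  1.43 -0.    1.38  0.18] t 19.05
```

{"op": "apply_moves", "data": {
  "steps": [
    [20,[-25,3,0],[0,0,0]],
    [20,[-60,6,0],[0,0,-0.01]],
    [20,[-105,11,0],[0,0,-0.02]],
    [20,[-150,15,0],[0,0,-0.03]],
    [20,[-195,20,0],[0,0,-0.04]],
    [20,[-240,25,0],[0,0,-0.05]],
    [20,[-285,30,0],[0,0,-0.06]],
    [20,[-330,34,0],[0,0,-0.07]],
    [20,[-375,39,0],[0,0,-0.08]],
    [20,[-420,43,0],[0,0,-0.09]],
    [20,[-460,48,0],[0,0,-0.1]],
    [20,[-490,51,0],[0,0,-0.1]]
  ]
}}

```text
clock: 20.25
tcp_pos: [0.4992, -0.32, 0.22]
tool_rot: [-0.001, 0.696, 0.718, -0.0]
force: [-0.1, 0.6, -1.8]
width: 0.337
gripper_force: 25.0
```

{"op": "apply_moves", "data": {
  "steps": [
    [20,[-21,0,0],[0,0,0]],
    [20,[-21,0,0],[0,0,0]],
    [20,[-21,0,30],[0,0,0]],
    [20,[-21,0,70],[0,0,0]],
    [20,[-21,0,100],[0,0,0]],
    [20,[-21,0,120],[0,0,0]],
    [20,[-21,0,120],[0,0,0]],
    [20,[-21,0,120],[0,0,0]]
  ]
}}

```text
clock: 21.05
tcp_pos: [0.5006, -0.338, 0.1019]
tool_rot: [-0.0, 0.695, 0.719, 0.0]
force: [-1.4, 0.1, -1.6]
width: 0.336
gripper_force: 25.0
```

```bash
python3 - <<'E'
from h import *
s,a,d=shot("w10"); P=wpts(d,s); hsv=cv2.cvtColor(a,cv2.COLOR_RGB2HSV).astype(int); print(s["force"],s["width"])
rect(P,(d>0)&(hsv[...,0]>3)&(hsv[...,0]<20)&(hsv[...,1]>150)&(hsv[...,2]>90)&(abs(P[...,1]+.339)<.03)&(P[...,2]>.07),"block")
g=(d>0)&(hsv[...,0]>50)&(hsv[...,0]<80)&(hsv[...,1]>120)&(P[...,2]<.02)&(abs(P[...,0]-.5)<.12)&(abs(P[...,1]+.34)<.1); rect(P,g,"mat"); print(P[g].min(0),P[g].max(0))
rel((.4995,-.339,.0355),91.75)
E
```

```text
tcp [ 0.5006 -0.338   0.1019] j [-0.79  0.6   1.34  0.    1.2  -0.82] t 21.05
[-1.40408919  0.11706632 -1.6101889 ] 0.33641452681587697
block 8687 c [ 500.8 -333. ] size [103.6  27.8] ang 2.09 z 0.0947
mat 11378 c [ 498.2 -324.1] size [140.9  62. ] ang 1.86 z 0.0039
[ 4.27399108e-01 -3.56524980e-01 -6.91090668e-05] [ 0.56909043 -0.2911602   0.00668545]
shift [-0.4, -1.4, 67.1] turn [0.001, 0.001, 0.002] tcp [ 0.5008 -0.3385  0.1026] j [-0.79  0.6   1.34  0.    1.2  -0.82] t 21.1
```

View pics/w10.png

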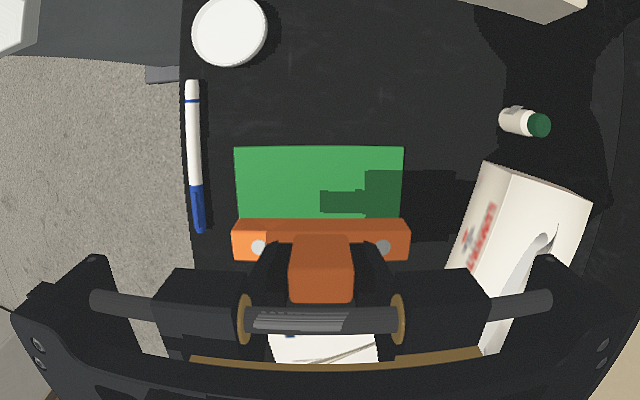

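Block hangs square over the mat (mat edge row 147, foot row 240). Check the tissue box (530,230) clearance to the gripper body.

```bash
python3 - <<'E'
from h import *
f=np.load("w10.npz"); Pw=wpts(f["d"],dict(tool_rot=f["q"],tcp_pos=f["p"]))
T=pts("top",np.load("top0.npy"))
for n,P,ok in(("top",T,np.load("top0.npy")>0),("wrist",Pw,f["d"]>0)):
  for x in (.57,.59,.61,.63,.65,.67):
    m=ok&(abs(P[...,0]-x)<.01)&(P[...,1]<-.28)&(P[...,1]>-.42)&(P[...,2]<.2)
    if n=="wrist": m[240:]=m[240:]&(np.arange(640)>520)
    print(n,x,P[m][:,2].max().round(3) if m.sum() else None)
E
```

```text
top 0.57 0.009
top 0.59 0.006
top 0.61 0.008
top 0.63 0.057
top 0.65 0.108
top 0.67 0.119
wrist 0.57 0.2
wrist 0.59 0.2
wrist 0.61 0.004
wrist 0.63 0.053
wrist 0.65 0.098
wrist 0.67 0.097
```

{"op": "apply_moves", "data": {
  "steps": [
    [20,[-0.5,-1,20],[0,0,0]],
    [20,[-0.5,-1,40],[0,0,0]],
    [20,[-0.5,-1,55],[0,0,0]],
    [20,[-0.5,-1,62],[0,0,0]],
    [20,[-0.5,-1,65],[0,0,0]],
    [20,[-0.5,-1,66.5],[0,0,0]],
    [20,[-0.5,-1,67.5],[0,0,0]],
    [20,[-0.5,-1,67.5],[0,0,0]],
    [20,[-0.5,-1,67.5],[0,0,0]]
  ]
}}

```text
clock: 22.0
tcp_pos: [0.4996, -0.3394, 0.0346]
tool_rot: [0.001, 0.696, 0.718, -0.0]
force: [-0.5, -0.9, 0.4]
width: 0.338
gripper_force: 25.0
```

{"op": "apply_moves", "data": {
  "steps": [
    [20,[0,0,0.4],[0,0,0]],
    [20,[0,0,0.4],[0,0,0]],
    [45,[0,0,0.4],[0,0,0]],
    [60,[0,0,0.4],[0,0,0]],
    [80,[0,0,0.4],[0,0,0]],
    [100,[0,0,0.4],[0,0,0]],
    [100,[0,0,0.4],[0,0,0]],
    [100,[0,0,-15],[0,0,0]],
    [100,[0,0,-40],[0,0,0]],
    [100,[0,0,-80],[0,0,0]],
    [100,[0,0,-120],[0,0,0]],
    [100,[0,0,-160],[0,0,0]]
  ]
}}

```text
clock: 23.2
tcp_pos: [0.4992, -0.339, 0.1956]
tool_rot: [-0.0, 0.696, 0.718, -0.0]
force: [0.5, 0.4, -0.1]
width: 1.0
gripper_force: 0.0
```

{"op": "apply_moves", "data": {
  "steps": [
    [100,[40,0,-20],[0,0,0]],
    [100,[90,0,-40],[0,0,0]],
    [100,[140,0,-40],[0,0,0]],
    [100,[190,0,-40],[0,0,0]],
    [100,[240,0,-40],[0,0,0]],
    [100,[290,0,-40],[0,0,0]],
    [100,[340,0,-40],[0,0,0]],
    [100,[390,0,-40],[0,0,0]],
    [100,[430,0,-40],[0,0,0]],
    [100,[430,0,-40],[0,0,0]],
    [100,[430,0,-40],[0,0,0]],
    [100,[430,0,-40],[0,0,0]]
  ]
}}

```text
clock: 24.4
tcp_pos: [0.4858, 0.0897, 0.234]
tool_rot: [0.0, 0.696, 0.718, -0.0]
force: [0.4, 0.2, 0.2]
width: 1.002
gripper_force: 0.0
```

```bash
python3 - <<'E'
from g import *
s,a,d,P=gap("w11"); c=classes(a,d,P); al=(P[...,:2]-[.4833,.2094])@u
st=c["ok"]&(c["H"]>100)&(c["H"]<125)&(c["S"]>120)&(c["z"]>.072)&(c["z"]<.082)&(al<-.1)
print("stop",np.percentile(al[st],[1,99]) if st.sum() else None)
for cam in("top","scene"):
    a,d=ctrl.camera(cam); P=pts(cam,d); hsv=cv2.cvtColor(a,cv2.COLOR_RGB2HSV).astype(int)
    rect(P,(d>0)&(hsv[...,0]>3)&(hsv[...,0]<20)&(hsv[...,1]>150)&(abs(P[...,1]+.339)<.03)&(abs(P[...,0]-.5)<.07)&(P[...,2]>.05)&(P[...,2]<.08),cam+" grip top")
    for l in("bottle","timer","vial"): print(cam,l,[np.round(r["xyz"],3).tolist() for r in ctrl.tip_of(l,cam)][:2])
E
```

```text
tcp [0.4858 0.0897 0.234 ] j [-0.06  0.29  1.46 -0.    1.4  -0.09] t 24.4
foot 49 c [478.6 180.3] size [ 54.5 102.6] ang 85.76 z 0.0765
-0.045 foot None B [-20.   57.2] A [-124.8  -47.9]
-0.03 foot None B [-20.3  57.4] A [-125.2  -47.6]
0.03 foot [-56.   -2.3] B [-20.1  57.6] A [-125.1  -48. ]
0.045 foot None B [-19.9  57.8] A [-125.2  -47.9]
B 8503 c [482.5 228.4] size [ 79.7 121.5] ang 86.09 z 0.0752
A 8072 c [473.9 123.3] size [ 79.5 120.8] ang 86.18 z 0.0752
stop [-0.15676427 -0.14853415]
top grip top 100 c [ 501.  -335.9] size [30.1 20.6] ang 4.6 z 0.0627
top bottle [[0.686, 0.352, -0.002], [0.667, -0.259, -0.006]]
top timer [[0.428, -0.066, -0.001]]
top vial [[0.67, -0.256, -0.003]]
scene grip top 93 c [ 497.6 -340. ] size [29.5 23.9] ang 5.04 z 0.0618
scene bottle [[0.688, 0.354, 0.0], [0.42, -0.065, 0.004]]
scene timer [[0.421, -0.062, -0.001]]
scene vial [[0.668, -0.258, -0.003]]
```

```bash
python3 -c "
from cell import ctrl
print(ctrl.finish_job())"
```

```text
the job is handed in; nothing more can be done
None
```

The job is handed in at about 24 s: both plates measure square and level on the rails with gaps of about 20 mm, the block stands upright on the mat and the bystanders read unmoved, but I viewed 12 pictures, over the limit of 10.

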